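# Rake a pair of chopsticks straight against the ledge of the board

## Task

The two chopsticks lie askew on the serving board. Take the wooden hand rake by its grip and, touching the chopsticks only with the rake, comb them across the board towards its ledge until they lie straight and parallel, side by side against the ledge. Then stand the rake upright on its teeth and let go of it.

Things in the scene. Friction and masses are not known exactly. Their poses are not given: they have to be found in the camera images.
- rake_grip (a point): Wooden hand rake, 0.18 kg, standing on its teeth left or right of the board; z up. Point: middle of its grip block, 66 mm above the tooth tips. Grip 90 mm (x) by 24 mm (y, grasp across), 38-88 mm above the tips. Head 146 (x) x 42 (y), 24-38 mm above the tips. 2 rows of 7 round teeth 7 mm thick, 21 mm apart along x; outer tooth faces at y = -17.5 and +17.5 mm. Both faces alike.
- board: Fixed wooden serving board, 200 mm along x, 320 mm along y, 8 mm thick; a darker raised ledge along its whole -y end (robot's right), none on the other sides. Origin: centre of its underside, on the worktop; x roughly away from the robot. The ledge runs along x, from y = -160 to -148 mm (inner face), its top 24 mm above the worktop.
- chopstick_a_mid (a point): A wooden chopstick lying flat on the board: straight, 180 mm long, 10 mm square on its thick part and 8 mm square towards the tip at its +x end. This point is its centre, 5 mm above the board; x runs along the stick. Starts nearer to the ledge, up to about 27 degrees askew from the ledge line. It weighs about 20 g and slides easily.
- chopstick_b_mid (a point): A wooden chopstick lying flat on the board: straight, 180 mm long, 10 mm square on its thick part and 8 mm square towards the tip at its +x end. This point is its centre, 5 mm above the board; x runs along the stick. Starts farther from the ledge, up to about 27 degrees askew, its tip pointing the other way. It weighs about 20 g and slides easily.
Not all that is in view belongs to the job. Leave any red look-alike of the part that bears chopstick_a_mid alone.

How it is judged:
By the outcome, as a careful person would: the job done as asked, in the order asked, and still so for the second after the job is handed in, with the robot touching nothing.
It also fails if it takes over 48 s, if anything falls off the work surface, if the arm or the gripper's body presses on something with over 40 N, if the wrist force passes 120 N, or if a joint passes its speed limit or range.

## Robot

A 6-joint arm with a two-finger parallel gripper is mounted at the origin on a cart in front of the work surface, level with it; the furniture and walls round the work are solid. World frame = base frame: x ahead of the robot, y to its left, z up, the work surface at z = 0. Lengths are in m, angles in rad, forces in N, time in s.
With the tool pointing down it reaches from about 0.35 to 1 m from the base axis. Payload 7.1 kg.
Tool frame: the origin (TCP) lies on the front face of the gripper's body, between the roots of the fingers; the fingertips stand 73 mm ahead of it and the grasp point (between the pads) lies 54 mm ahead of it; z points along the fingers, y is the line along which they close (so a half turn about z gives the same grasp; the last joint's range is limited). The gripper opens to 85 mm and grips with 20 to 120 N. Pads are 22 mm wide; open, the fingers measure 114 mm over their backs; the gripper's body (76 mm by 85 mm) begins 54 mm behind the grasp point. The pads swing forward as they close: fully open they stand 13 mm farther back than shut.
Start: joints at [-1.292, 0.423, 1.63, -0, 1.089, -0.019], TCP at [0.183, -0.597, 0.304] pointing down, gripper open.
Joint ranges: [-3, 3], [-0.9, 2.11], [0.09, 2.58], [-1.31, 4.45], [0.11, 2.69], [-2.54, 2.54]. Speed limits (rad/s): [2.39, 2.39, 3.01, 3.14, 3.14, 3.14].

## Interface

Orientations are given as [roll, pitch, yaw] about the fixed x, y, z axes, in that order (R = Rz(yaw) Ry(pitch) Rx(roll)).
In Python, from workcell import robot gives the robot as it stands. Calls block until the motion is done:
- robot.move_to(position, orientation): joint-space move of the TCP to a pose.
- robot.servo_line(position, speed=0.15, orientation=None, threshold=None): straight line of the TCP; orientation=None keeps the orientation; speed is the mean speed in m/s. With threshold (N) it stops when the force on the tool has changed by that much, and returns True; else False.
- robot.move_j(angles): joint-space move.
- robot.grip(opening, squeeze=None): finger opening in m; squeeze is the grip in N (None keeps the last); returns when the fingers have stopped.
- robot.pause(seconds).
- robot.inverse_kinematics(position, orientation): joint angles nearest the present ones, or None.
- robot.state(): the state.
- robot.camera(name): name is "scene" or "top"; returns a dict with "pixels" (384x512x3 uint8, red, green, blue), "range_z" (384x512 float32, m along the optical axis (not along the pixel's ray), 0 where there is no reading), "K" (3x3 intrinsics, pixels), "distortion" ([k1, k2, p1, p2, k3] as OpenCV has them; the pictures are not rectified), "camera_from_world" (4x4, takes a point from world to camera coordinates). Camera axes: x right, y down, z forward; pixel columns grow to the right and rows downward; lengths in m; the calibration is good to about 2 mm. A picture is of the moment at which its call begins.
A pose or a line that the arm cannot do raises robot.IKError and nothing moves.
- robot.job_done(): hands the job in; it is judged then, once.
The state is a dict: "time": time; "q": joint angles; "joint_velocities": joint speeds; "effort": joint torques, N m; "position": TCP position; "tool_rot": TCP orientation; "contact_force": force on the tool from outside, world axes, zero at the start; "ft_torque": the same for the moment, N m; "gripper_width": finger opening in m; "finger_force": force on a finger pad.
Only numpy, scipy, OpenCV 4.12 (cv2) and the standard library are available. Lean on these libraries where they do the work, as an engineer would, in place of code of your own. Each camera call takes 0.05 s, during which the arm holds its last target. There are 200 camera calls.

## Working session

There is one attempt and no reset: what is moved stays moved. The work goes in short steps, each a Python script; the robot and the scene stay as the last script left them, time stands still between calls to the robot, and variables do not carry over. Pictures are saved under pics/ and viewed, at most 10 in all, crops included, and the job is handed in when it is done.

```bash
mkdir -p pics; ls
cat > h.py <<'E'
import numpy as np,cv2
from workcell import robot
def cam(n):
    c=robot.camera(n); c['K']=np.array(c['K']);c['T']=np.array(c['camera_from_world']);c['d']=np.array(c['distortion']);return c
def ray(c,uv):
    p=cv2.undistortPoints(np.array(uv,float).reshape(-1,1,2),c['K'],c['d']).reshape(-1,2)
    d=np.c_[p,np.ones(len(p))]@c['T'][:3,:3]; o=-c['T'][:3,:3].T@c['T'][:3,3]; return o,d
def plane(c,uv,z):
    o,d=ray(c,uv); return o+d*((z-o[2])/d[:,2])[:,None]
def cloud(c):
    v,u=np.mgrid[:384,:512]; o,d=ray(c,np.stack([u,v],-1).reshape(-1,2))
    return (o+d*c['range_z'].reshape(-1,1)).reshape(384,512,3)
E
python3 - <<'E'
from h import *
a=cam('scene');b=cam('top')
for n,c in(('s',a),('t',b)):
    cv2.imwrite(f'pics/{n}0.png',c['pixels'][...,::-1]);print(n,ray(c,[[256,192]]),c['K'][0,0]);np.savez(n+'0.npz',**{k:c[k] for k in('pixels','range_z','K','T','d')})
print(robot.state()['time'])
E
```

```text
pics
s (array([-0.02239725,  0.48177209,  0.90134495]), array([[ 0.44327423, -0.53089447, -0.72240361]])) 359.3781138894463
t (array([ 0.06489994, -0.34103909,  1.63189001]), array([[ 0.23550311,  0.1276527 , -0.96351712]])) 485.7677176927277
0.1
```

View pics/s0.png

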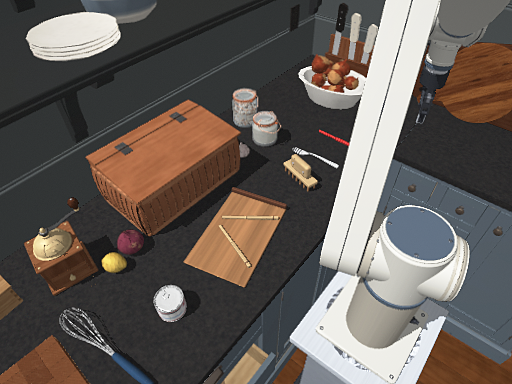

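View pics/t0.png

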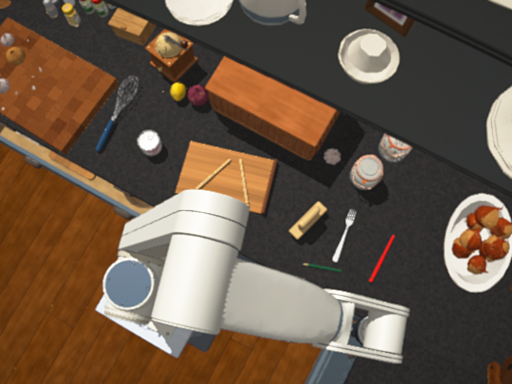

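The scene picture shows the rake at (300,172), and the board at (237,237) with its dark ledge along (233,191)-(287,206). Chopstick a lies at (250,217) and b at (235,245). In the top picture the rake is at (308,220), a is at (244,182), and b is at (214,175), partly hidden by the arm.

Candidates (scene pixels):
- **Chopsticks:** tan a (250,217), tan b (235,245), red look-alike (335,138, to be left alone), fork (315,157), green pencil (top view 322,267).
- **Rake:** (300,172), with only the whisk at (85,330) similar.

I choose the two tan sticks on the board and the wooden block rake.

```bash
cat > meas.py <<'E'
from h import *
def hsv(c): return cv2.cvtColor(c['pixels'],cv2.COLOR_RGB2HSV)
def show(c,P,n,box,s):
    x0,x1,y0,y1=box; cv2.imwrite(n,cv2.resize(c['pixels'][y0:y1,x0:x1,::-1],None,fx=s,fy=s,interpolation=cv2.INTER_CUBIC))
E
python3 - <<'E'
from meas import *
S=dict(np.load('s0.npz'));T=dict(np.load('t0.npz'))
im=np.hstack([cv2.resize(c['pixels'][y0:y1,x0:x1,::-1],(400,400),interpolation=cv2.INTER_CUBIC) for c,(x0,x1,y0,y1) in((S,(180,330,145,295)),(T,(170,335,125,290)))])
cv2.imwrite('pics/crop0.png',im)
for n,c in(('S',S),('T',T)):
    P=cloud(c)
    for uv in([(300,172),(312,180),(325,150),(237,237),(250,217),(265,240),(260,198),(200,150)] if n=='S' else [(308,220),(315,207),(330,200),(200,160),(244,182),(260,190),(268,185),(270,100)]):
        print(n,uv,P[uv[1],uv[0]].round(4),hsv(c)[uv[1],uv[0]])
E
```

```text
S (300, 172) [ 0.4378 -0.3079  0.0552] [ 17  95 172]
S (312, 180) [ 0.3901 -0.3123  0.0422] [ 20  92 230]
S (325, 150) [ 0.4603 -0.5217  0.0028] [15 21 48]
S (237, 237) [0.4508 0.0105 0.0086] [ 13 130 206]
S (250, 217) [ 0.4639 -0.0683  0.0203] [ 19  89 237]
S (265, 240) [ 0.3767 -0.0344  0.0077] [ 13 131 189]
S (260, 198) [ 0.4887 -0.1505  0.0229] [ 10 132  95]
S (200, 150) [ 0.6761 -0.0834  0.1773] [ 10 154 166]
T (308, 220) [ 0.4391 -0.3303  0.0864] [ 18 120 199]
T (315, 207) [ 0.4889 -0.3311  0.0866] [ 20 112 236]
T (330, 200) [ 0.5615 -0.3658 -0.0054] [12 23 55]
T (200, 160) [0.4719 0.1046 0.0077] [ 14 161 206]
T (244, 182) [ 0.4712 -0.0737  0.0191] [ 18 123 220]
T (260, 190) [ 0.4741 -0.1351  0.0106] [ 14 162 217]
T (268, 185) [ 0.502  -0.1516  0.0148] [ 11 159 143]
T (270, 100) [ 0.7208 -0.0398  0.1755] [ 12 182 196]
```

View pics/crop0.png

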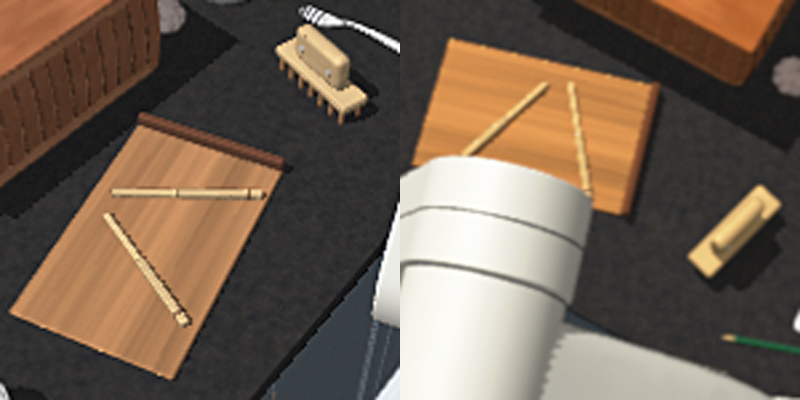

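The crop confirms the rake (block grip on a toothed head, clear of the fork) and the two tan sticks. The thick, banded ends face the robot, and the ledge is at the far right end of the board.

```bash
cat >> meas.py <<'E'
def big(m,n=1):
    k,l,st,_=cv2.connectedComponentsWithStats(m.astype(np.uint8)); return [l==i for i in np.argsort(-st[1:,4])[:n]+1]
def rect(p): 
    (cx,cy),(w,h),a=cv2.minAreaRect(p[:,:2].astype(np.float32)); a=np.deg2rad(a)
    if w<h: w,h,a=h,w,a+np.pi/2
    a=(a+np.pi/2)%np.pi-np.pi/2
    return np.array([cx,cy,w,h]).round(4),round(float(np.rad2deg(a)),2)
def uvof(m): v,u=np.nonzero(m); return np.c_[u,v]
def sticks(c,P,reg=None,zt=.018):
    H=hsv(c).astype(int); 
    m=(H[...,0]>=16)&(H[...,0]<=26)&(H[...,1]<125)&(H[...,2]>150)&(abs(P[...,0]-.45)<.2)&(P[...,1]>-.22)&(P[...,1]<.25)&(P[...,2]<.04)
    return [(uvof(b),rect(plane(c,uvof(b),zt))) for b in big(m,3) if b.sum()>20]
E
python3 - <<'E'
from meas import *
S=dict(np.load('s0.npz'));T=dict(np.load('t0.npz'))
for n,c in(('S',S),('T',T)):
    P=cloud(c);H=hsv(c).astype(int)
    for s in sticks(c,P): print(n,'stick',len(s[0]),s[1])
    R=(abs(P[...,0]-.44)<.14)&(abs(P[...,1]+.32)<.12)
    g=big(R&(P[...,2]>.075))[0]; print(n,'griptop',rect(P[g]),np.median(P[g][:,2]),'plane',rect(plane(c,uvof(g),.088)))
    w=big(R&(H[...,0]>=14)&(H[...,0]<=26)&(H[...,1]>60)&(H[...,2]>110))[0];print(n,'rake',rect(P[w]),'head@38',rect(plane(c,uvof(w),.038)))
    b=big((H[...,0]>=9)&(H[...,0]<=16)&(H[...,1]>100)&(H[...,2]>140)&(P[...,2]<.012)&(P[...,2]>.002)&(abs(P[...,1])<.25)&(P[...,0]>.2)&(P[...,0]<.68))[0]
    print(n,'board',rect(plane(c,uvof(b),.008)),np.median(P[b][:,2]))
    hull=cv2.approxPolyDP(cv2.convexHull(uvof(b).astype(np.int32)),5,True).reshape(-1,2);print(hull.tolist(),plane(c,hull,.008).round(4).tolist())
    l=big((H[...,0]<=13)&(H[...,1]>70)&(H[...,2]<150)&(H[...,2]>45)&(abs(P[...,1]+.15)<.08)&(abs(P[...,0]-.45)<.17)&(P[...,2]<.03))[0]
    print(n,'ledge',rect(P[l&(P[...,2]>.018)]) if (l&(P[...,2]>.018)).sum()>10 else 0,rect(plane(c,uvof(l),.024)),l.sum())
    print('offset table z',np.median(P[(abs(P[...,2])<.012)&(H[...,2]<60)&(P[...,0]>.3)&(P[...,0]<.6)][:,2]))
# basket near edge
P=cloud(T); m=(P[...,2]>.1)&(P[...,0]>.5)&(abs(P[...,1])<.3)&(P[...,0]<.9); print('basket',P[m].min(0),rect(P[big(m)[0]]))
E
```

```text
S stick 600 (array([0.1808, 0.2965, 0.0749, 0.046 ]), -89.52)
S stick 134 (array([0.445 , 0.0401, 0.1589, 0.0102]), -18.78)
S stick 130 (array([ 0.4728, -0.0637,  0.16  ,  0.0083]), 38.3)
S griptop (array([ 0.4499, -0.326 ,  0.0891,  0.0244]), -16.81) 0.08714154126189672 plane (array([ 0.446 , -0.3193,  0.097 ,  0.0304]), -17.08)
S rake (array([ 0.4499, -0.3218,  0.1472,  0.0399]), -13.33) head@38 (array([ 0.451 , -0.3319,  0.165 ,  0.0883]), -16.54)
S board (array([0.4589, 0.0012, 0.3109, 0.1978]), -75.6) 0.008953910943072962
[[284, 209], [244, 286], [184, 262], [232, 192]] [[0.4046, -0.1716, 0.008], [0.3258, 0.1246, 0.008], [0.5128, 0.1744, 0.008], [0.5907, -0.1236, 0.008]]
S ledge (array([ 0.4989, -0.1534,  0.1981,  0.0165]), 15.05) (array([ 0.4955, -0.148 ,  0.2015,  0.032 ]), 16.88) 318
offset table z 0.0007924695415172933
T stick 113 (array([0.4376, 0.0377, 0.173 , 0.0201]), -21.83)
T stick 85 (array([ 0.4755, -0.0678,  0.1581,  0.0085]), 38.02)
T griptop (array([ 0.4514, -0.328 ,  0.085 ,  0.0216]), -16.71) 0.08578475510644457 plane (array([ 0.4499, -0.3276,  0.0855,  0.0209]), -17.19)
T rake (array([ 0.4594, -0.3272,  0.1569,  0.0458]), -16.44) head@38 (array([ 0.4524, -0.3277,  0.1468,  0.0431]), -17.28)
T board (array([ 0.4611, -0.0005,  0.3075,  0.1988]), -75.62) 0.006918349195849771
[[273, 161], [260, 212], [175, 191], [192, 141]] [[0.5905, -0.1251, 0.008], [0.4055, -0.1716, 0.008], [0.3318, 0.1244, 0.008], [0.5207, 0.1662, 0.008]]
T ledge (array([ 0.5019, -0.1564,  0.1972,  0.012 ]), 14.41) (array([ 0.5005, -0.156 ,  0.2047,  0.0266]), 18.01) 215
offset table z -0.0006647364847692794
basket [ 0.59089639 -0.29999965  0.10000649] (array([ 7.460e-01, -4.000e-04,  5.999e-01,  3.088e-01]), 89.86)
```

```bash
cat >> meas.py <<'E'
TH=np.deg2rad(14.4); B0=np.array([.4618,-.0056]); RB=np.array([[np.cos(TH),-np.sin(TH)],[np.sin(TH),np.cos(TH)]])
def toB(p): return (np.asarray(p)[...,:2]-B0)@RB
def toW(x,y): return B0+RB@np.array([x,y])
E
python3 - <<'E'
from meas import *
S=dict(np.load('s0.npz'))
e=plane(S,[[220.1,225.6],[250.1,266.9],[222.4,217],[279.4,217.75]],.016)
print('b tip,thick; a tip,thick (board frame)',toB(e).round(3).tolist())
P=cloud(S); print('jar',P[290:305:5,170].round(3).tolist(), toB(P[300,170]))
Bb=toB(P.reshape(-1,3)); k=(P.reshape(-1,3)[:,2]>.05)&(abs(Bb[:,1])<.2)&(Bb[:,0]>-.1); print('obst min x in board frame',np.percentile(Bb[k],1,axis=0))
def ik(p,yaw,q=None): 
    r=robot.inverse_kinematics(list(p),[np.pi,0,yaw]); return None if r is None else np.round(r,2)
for off in(0,np.pi):
    print(off,ik([.4505,-.327,.12],-.297+off))
    for x,y in((-.01,.14),(-.01,-.11)): print(ik([*toW(x,y),.13],TH+off),ik([*toW(x,y),.22],TH+off))
E
```

```text
b tip,thick; a tip,thick (board frame) [[0.059, 0.005], [-0.091, 0.102], [0.069, -0.029], [-0.099, -0.1]]
jar [[0.449, 0.273, 0.057], [0.438, 0.283, 0.058], [0.429, 0.292, 0.055]] [0.04213679 0.29613109]
obst min x in board frame [ 0.10721254 -0.19336521]
0 [-0.65  0.6   1.88 -0.    0.67  1.22]
[ 0.27  0.47  2.14 -0.    0.54  1.59] [ 0.27  0.28  2.1  -0.    0.76  1.59]
[-0.26  0.52  2.01 -0.    0.61  1.06] [-0.26  0.36  1.98 -0.    0.81  1.06]
3.141592653589793 [-0.65  0.6   1.88  0.    0.67 -1.92]
[ 0.27  0.47  2.14  0.    0.54 -1.55] [ 0.27  0.28  2.1   0.    0.76 -1.55]
[-0.26  0.52  2.01  0.    0.61 -2.08] [-0.26  0.36  1.98  0.    0.81 -2.08]
```

Run:
```python
from meas import *
O=[np.pi,0,np.deg2rad(-17)]
robot.grip(.06,60)
robot.move_to([.4505,-.327,.20],O)
robot.servo_line([.4505,-.327,.122],speed=.1,threshold=6)
s=robot.state();print(s['position'],s['contact_force'],s['time'])
robot.grip(0,70); s=robot.state();print(s['gripper_width'],s['finger_force'],s['contact_force'])
robot.servo_line([.4505,-.327,.24],speed=.12)
s=robot.state();print(s['gripper_width'],s['contact_force'],s['time'])
c=cam('scene');d=cam('top')
im=np.hstack([cv2.resize(c['pixels'][100:300,150:400,::-1],(400,320)),cv2.resize(d['pixels'][100:300,150:400,::-1],(400,320))]);cv2.imwrite('pics/g1.png',im)
```

```text
[ 0.45076944 -0.32727749  0.12241728] [-0.05008863 -0.37142684  0.09976225] 2.875
0.023364586022981478 68.6812162399292 [-1.16185229  1.36424923  5.36046812]
0.022987768702860883 [-0.05326576  0.1642314  -2.07779003] 4.425
```

View pics/g1.png

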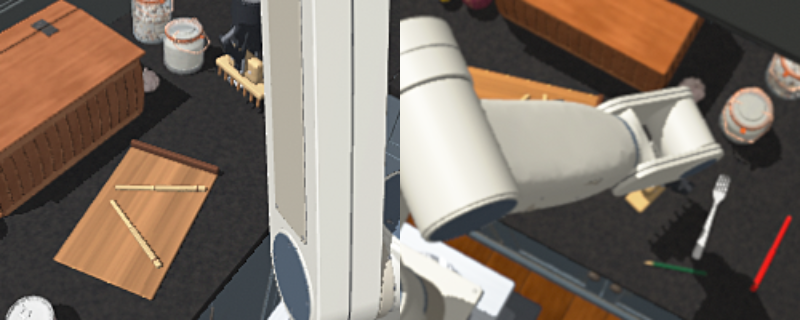

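The left half shows the rake lifted level in the gripper (240,75), with both chopsticks untouched at (160,188) and (135,232). Next I touch down on the board behind b, then comb.

Run:
```python
from meas import *
O=[np.pi,0,TH]
robot.move_to([*toW(-.01,.138),.22],O)
robot.servo_line([*toW(-.01,.138),.142],speed=.1)
r=robot.servo_line([*toW(-.01,.138),.124],speed=.01,threshold=3)
s=robot.state();z=s['position'][2];print(r,s['position'],s['contact_force'],s['time'])
z+=.002; open('z','w').write(str(z))
robot.servo_line([*toW(-.01,.138),z],speed=.02)
f=robot.servo_line([*toW(-.01,.0),z],speed=.04,threshold=10)
s=robot.state();print(f,toB(s['position']),s['contact_force'],s['time'])
c=cam('scene')
for t in sticks(c,cloud(c)): print(len(t[0]),t[1])
cv2.imwrite('pics/w1.png',cv2.resize(c['pixels'][150:310,150:350,::-1],None,fx=3,fy=3))
```

```text
True [0.41773816 0.12558059 0.13067116] [-1.02123412  0.59057366  5.58681956] 8.2417
False [-9.99659789e-03  4.67261462e-05] [-0.92161656 -0.71923227 -1.70219287] 12.1167
768 (array([0.1809, 0.284 , 0.1003, 0.0465]), -89.97)
```

View pics/w1.png

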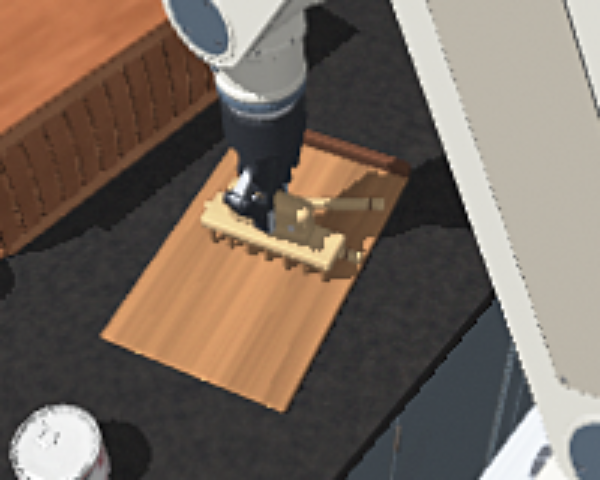

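The rake (270,235) is combing b ahead of it, with b's thick end showing at (350,255). Stick a, at (350,205), is still untouched. Continuing to the ledge.

Run:
```python
from meas import *
z=float(open('z').read())
f=robot.servo_line([*toW(-.01,-.095),z],speed=.04,threshold=12)
s=robot.state();print(f,toB(s['position']),s['contact_force'],s['time'])
if not f:
    f=robot.servo_line([*toW(-.01,-.116),z],speed=.015,threshold=5)
    s=robot.state();print(f,toB(s['position']),s['contact_force'],s['time'])
c=cam('scene');cv2.imwrite('pics/w2.png',np.hstack([cv2.resize(c['pixels'][150:290,170:310,::-1],(400,400))]*1))
robot.servo_line([*toW(-.01,-.07),z],speed=.06)
robot.servo_line([*toW(-.01,-.06),.23],speed=.15)
robot.move_to([*toW(-.01,.12),.26],[np.pi,0,TH])
c=cam('scene')
im=np.hstack([cv2.imread('pics/w2.png'),cv2.resize(c['pixels'][150:290,170:310,::-1],(400,400),interpolation=cv2.INTER_CUBIC)]);cv2.imwrite('pics/w3.png',im)
np.savez('s1.npz',**{k:c[k] for k in('pixels','range_z','K','T','d')})
print(robot.state()['time'])
```

```text
False [-0.01000787 -0.09491682] [-0.54983621 -0.33646599 -1.10360575] 14.6917
True [-0.01032409 -0.10942746] [ 0.8135923   0.90092364 -1.54360131] 15.6417
18.1
```

View pics/w3.png

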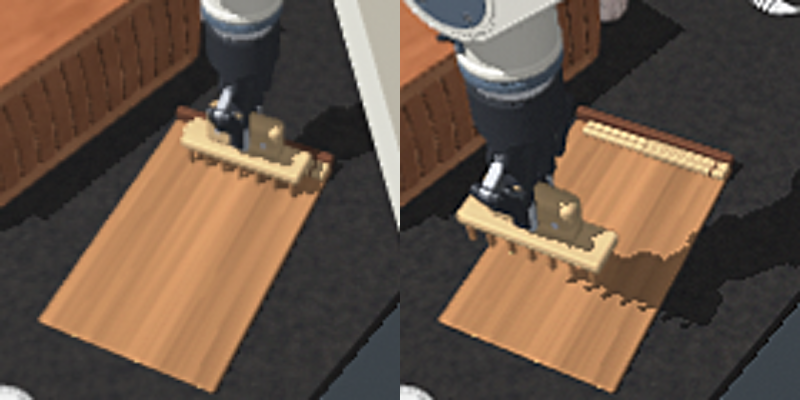

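The right half shows both sticks side by side against the ledge, from (585,130) to (725,170). I'll check the gap close up.

Run:
```python
from meas import *
S=dict(np.load('s1.npz'))
cv2.imwrite('pics/z.png',cv2.resize(S['pixels'][180:220,220:295,::-1],None,fx=10,fy=10,interpolation=cv2.INTER_CUBIC))
H=hsv(S).astype(int);P=cloud(S)
m=big((H[...,0]>=15)&(H[...,0]<=26)&(H[...,1]<115)&(H[...,2]>140)&(P[...,1]<-.07)&(P[...,1]>-.22)&(P[...,2]<.04)&(P[...,0]>.3))[0]
q=plane(S,uvof(m),.018);b=toB(q);print(rect(q),rect(b),b.min(0),b.max(0))
```

```text
(array([ 0.4857, -0.1378,  0.1796,  0.0256]), 15.26) (array([-0.0097, -0.134 ,  0.1796,  0.0256]), 0.86) [-0.09945806 -0.14699252] [ 0.08002884 -0.12129465]
```

View pics/z.png

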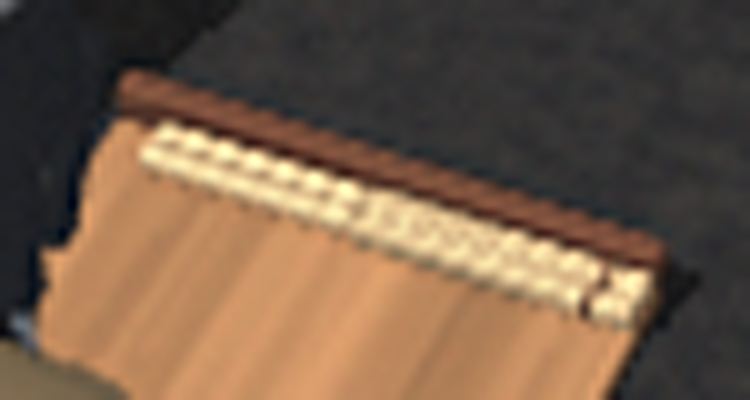

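Both sticks lie straight, parallel and snug against the ledge, from (150,140) to (640,300), with both ends on the board. Now I stand the rake back on the worktop.

Run:
```python
from meas import *
O=[np.pi,0,np.deg2rad(-17)]
robot.move_to([.4505,-.327,.26],O)
robot.servo_line([.4505,-.327,.132],speed=.1)
r=robot.servo_line([.4505,-.327,.117],speed=.01,threshold=3)
s=robot.state();print(r,s['position'],s['contact_force'])
robot.pause(.2);robot.grip(.06);robot.pause(.3)
robot.servo_line([.4505,-.327,.26],speed=.1)
robot.move_j([-1.292,.423,1.63,0,1.089,-.019])
c=cam('scene');d=cam('top')
im=np.hstack([cv2.resize(c['pixels'][140:290,190:340,::-1],(400,400),interpolation=cv2.INTER_CUBIC),cv2.resize(d['pixels'][125:290,170:335,::-1],(400,400),interpolation=cv2.INTER_CUBIC)]);cv2.imwrite('pics/end.png',im)
P=cloud(d);g=(abs(P[...,0]-.45)<.1)&(abs(P[...,1]+.32)<.1)&(P[...,2]>.075);print(rect(P[g]),np.median(P[g][:,2]),robot.state()['time'])
```

```text
True [ 0.45046434 -0.32695551  0.12271833] [-0.9239499   0.7464108   5.79460581]
(array([ 0.4509, -0.3278,  0.0865,  0.0214]), -16.35) 0.08535015395515311 26.075
```

View pics/end.png

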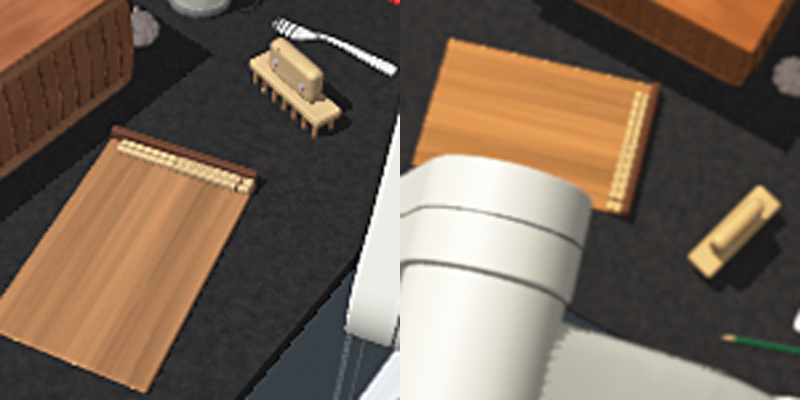

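The rake stands upright on its teeth at (295,85), and the sticks lie against the ledge from (120,147) to (250,187). The arm is clear of everything.

```bash
python3 -c "
from workcell import robot
print(robot.job_done())"
```

```text
the job is handed in; nothing more can be done
None
```

I combed both chopsticks straight and parallel against the ledge, stood the rake upright on its teeth where it started and let go, and handed the job in after about 26 s of robot time; the verdict wasn't shown.

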